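# Load a box-section tube between cone centres and draw them in with the turnbuckle

## Task

Lay the 110 mm long square tube in the two saddles of the welding jig, midway between the two steel cones, and let go of it. Then turn the turnbuckle by its star handle so that both cones draw in at once, until each stands about 8 mm inside its end of the tube; stop there, before the cones wedge, and leave the tube lying loose in the saddles. Do not push the other loose things on the bench about.

Things in the scene. Friction and masses are not known exactly. Their poses are not given: they have to be found in the camera images.
- tube: The workpiece: bare steel square tube, 110 mm long, 45 x 45 mm outside, 37 x 37 mm inside, open at both ends, about 0.55 kg, lying on the bench to the left or right of the jig. Origin at its centre, 22.5 mm above what it lies on; y along its length (ends at +-55 mm). Any of its sides may lie down and either end may point either way in the jig.
- offcut: Bystander like the workpiece but shorter: square tube 70 mm long, 45 x 45 mm, origin at its centre, y along its length, on the other side of the jig from the tube. Leave it.
- jig: The welding jig, fixed to the bench. Origin on the bench under the middle of the turnbuckle. y runs along the turnbuckle and the line of the cones (to the robot's left), x level from the turnbuckle to the tube rest (away from the robot, within 0.25 rad), z up. Its 12 mm base plate reaches from x = -48 to +178 mm, y = +-150 mm. Nothing on it is higher than 115 mm except the star handle (150 mm).
- turn_centre (a point): On the turnbuckle's axis, in the middle of its star handle, 87.5 mm above the bench; axes as the jig's. The handle has four round steel arms, 12 mm thick, 90 degrees apart, in the jig's x-z plane through this point, ends 62 mm from the axis; hub radius 17.5 mm. An upper arm can be pinched from above, a finger either side along jig y, or pushed; a quarter turn or so per arm, then the next.
- turnbuckle (a joint): Turn of the middle body with the star handle, rad, 0 (cones out) to 7.8; starts at 0.1 to 1.5. Grows as the handle's top moves to jig +x (away from the robot): that draws BOTH cones in, each 24 mm per turn (3.82 mm per rad). At 0 one arm points straight up; at value v arms lean v plus multiples of 90 degrees from up towards +x. Stiff (0.1 N m, 2 N at an arm's end); stays where left.
- rest_floor (a point): Middle of the tube rest at floor level: 65 mm above the bench, 140 mm along jig x from the turnbuckle's axis; axes as the jig's. Two saddles at y = +-38 mm (each 14 mm along y, free between) are 50 mm wide inside; their lips rise 6 mm straight, then flare out to 21 mm up, about 75 mm over all. A tube in them lies along y, its centre 22.5 mm above this point, on the cones' axis.
- tip_left (a point): Middle of the flat tip of the cone at the jig's +y end, 87.5 mm above the bench, pointing along jig -y on the axis of a tube in the rest. At turnbuckle value 0 it is 67 mm from the middle of the rest: 12 mm outside the end of a centred tube. It wedges in the tube when 16 mm inside.
- tip_right (a point): The same for the cone at the jig's -y end, pointing along jig +y.
- carriage_left: Blue-painted carriage at the jig's +y end with its steel cone and the turnbuckle's threaded rod; slides along jig y as the turnbuckle turns. The cone is 20 mm across at the tip, 52 mm across 30 mm further back. Origin moves with it, at the jig's origin when the turnbuckle is at 0; axes as the jig's.
- carriage_right: The same at the jig's -y end.
- hammer: Loose hammer lying on the bench; bystander.
- brush: Loose wire brush lying on the bench; bystander.
- angle: Loose piece of angle section, 140 x 40 x 40 mm, near the robot; bystander.
- coupon: Loose flat steel plate, 120 x 80 x 8 mm, near the robot; bystander.
- spray: Loose spray can, 65 mm across, 150 mm tall, beyond the jig; bystander.
- magnet: Loose flat square magnet holder, 70 x 70 x 14 mm, beyond the jig; bystander.
There are look-alikes about, which are no part of the job. Leave any turquoise look-alike of the tube alone.

How it is judged:
On the way:
1. the tube lies in the saddles along the jig, let go, before the cones are in it (horizontal distance between tube and rest_floor below 0.012 m and angle between the y axis of tube and the y axis of rest_floor, either way round below 0.08 rad and z of tube in the frame of rest_floor below 0.0255 m and contact force between the fingers and tube below 0.3 N and distance between tip_left and tip_right above 0.11 m), for 0.2 s.
At the end, for the whole second after the job is handed in: Each cone's tip stands 4 to 13 mm inside its end of the tube (42 to 51 mm from the tube's centre); the tube lies flat on the saddles' floor (within 3 mm) along the jig (within 0.08 rad), let go and at rest, and the turnbuckle stands still (distance between tip_left and tube between 0.042 and 0.051 m and distance between tip_right and tube between 0.042 and 0.051 m and angle between the y axis of tube and the y axis of rest_floor, either way round below 0.08 rad and z of tube in the frame of rest_floor between 0.0195 and 0.0255 m and linear speed of tube below 0.02 m/s and velocity of joint turnbuckle between -0.1 and 0.1 rad/s); the robot touches nothing.
It fails at once if a cone is wedged in or pressed hard against the tube (over 25 N) (distance between tip_left and tip_right below 0.079 m or contact force between tube and carriage_left above 25 N or contact force between tube and carriage_right above 25 N).
It fails at once if another loose thing on the bench is pushed more than 40 mm away (distance of any of offcut, hammer, brush, angle, coupon, spray, magnet from where it was at the start of the episode above 0.04 m).
It also fails if it takes over 72 s, if anything falls off the work surface, if the arm or the gripper's body presses on something with over 40 N, if the wrist force passes 120 N, or if a joint passes its speed limit or range.

## Robot

A 6-joint arm with a two-finger parallel gripper is mounted at the origin on the work surface. World frame = base frame: x ahead of the robot, y to its left, z up, the work surface at z = 0. Lengths are in m, angles in rad, forces in N, time in s.
With the tool pointing down it reaches from about 0.3 to 0.825 m from the base axis. Payload 5.4 kg.
Tool frame: the origin (TCP) lies on the centre line of the jaws, within the pads' length; the fingertips stand 22 mm ahead of it and the grasp point (between the pads) lies 3 mm ahead of it; z points along the fingers, y is the direction in which the jaws open and shut (so a half turn about z gives the same grasp; the last joint's range is limited). The gripper opens to 92 mm and grips with 3 to 60 N. Pads are 20 mm wide; open, the fingers measure 128 mm over their backs; the gripper's body (75 mm by 189 mm) begins 69 mm behind the grasp point.
Start: joints at [0.891, 0.158, 1.597, -0, 1.386, -0.21], TCP at [0.26, 0.513, 0.237] pointing down, gripper open.
Joint ranges: [-2.91, 2.91], [-0.94, 2.29], [0.18, 2.7], [-1.29, 4.43], [0.17, 2.64], [-3, 3]. Speed limits (rad/s): [2.57, 2.57, 3.14, 3.14, 3.14, 3.14].

## Interface

Orientations are given as a unit quaternion [w, x, y, z].
In Python, from rig import env gives the robot as it stands.
- The arm moves only by the shell command python3 -m jog 'ROWS' [OPENING] [FORCE]. ROWS is JSON, a list of rows, each a list of 6 numbers: the shift along the tool's x, y, z in cm, then the turn, a rotation vector about the tool's x, y, z in rad. A call has 1 to 20 rows; each row shifts and turns the commanded pose from where the row before left it, along the tool's axes as they then stand; what a row does not reach is not made up. A row lasts 1/12 s, in which the tool goes at most 41.7 mm and 7.16 degrees, less where a joint would pass 70% of its speed; a pose out of reach is approached as far as the arm can. A call is refused whole if a number of a shift passes 4.17 or a number of a turn 0.125, either way. A call with a gripper value outside its range is refused whole. OPENING is the finger opening in cm, from 0 to 9.19, set as the call begins (- or left out, the last holds). The fingers move at their own pace and stop on an object; FORCE is the grip in N (left out, the last holds). Time passes only in rows, so rows that do not move let the fingers close. It gives the time, the measured TCP pose, the force and the opening at its end, in the units of the state.
- env.state(): the state, without advancing time (a new reading comes with each control period).
- env.camera(name): name is "scene" or "top" or "wrist"; returns a dict with "frame" (400x640x3 uint8, red, green, blue), "mtx" (3x3 intrinsics, pixels), "world_from_camera" (4x4, takes a point from camera to world coordinates). Camera axes: x right, y up, looking along -z (the intrinsics and any distortion apply to the point x, -y, -z); pixel columns grow to the right and rows downward; lengths in m; the calibration is good to about 2 mm. A picture is of the moment at which its call begins. There is no depth.
- env.job_done(): hands the job in, once; it reports no verdict.
The state is a dict: "t": time; "joints": joint angles; "qvel": joint speeds; "effort": joint torques, N m; "position": TCP position; "orientation": TCP orientation; "wrist_force": force on the tool from outside, world axes, zero at the start; "torque": the same for the moment, N m; "opening": opening from 0.0 (shut) to 1.0 (fully open).
Only numpy, scipy, OpenCV 4.12 (cv2) and the standard library are available. Lean on these libraries where they do the work, as an engineer would, in place of code of your own. Each camera call takes 0.05 s, during which the arm holds its last target. There are 200 camera calls.

## Working session

There is one attempt and no reset: what is moved stays moved. The work goes in short steps, Python scripts to look and compute and a shell command to move; the robot and the scene stay as the last step left them, time stands still between calls to the robot, and variables do not carry over. Pictures are saved under pics/ and viewed, about 8 in all and at most 12, crops included, and the job is handed in when it is done.

```bash
mkdir -p pics; ls; python3 - <<'E'
from rig import env
import cv2,numpy as np
print(env.state())
for n in ("scene","top"):
    c=env.camera(n); cv2.imwrite(f"pics/{n}0.png",c["frame"][:,:,::-1]); print(n,c["mtx"].tolist(),np.round(c["world_from_camera"],4).tolist(),c.keys())
E
```

```text
pics
{'t': 0.0, 'joints': array([ 8.90882380e-01,  1.59037923e-01,  1.59822870e+00,  8.63438288e-06,
        1.38615693e+00, -2.10078177e-01]), 'qvel': array([ 0.00095244,  0.00085936, -0.00088955,  0.00056812, -0.00020146,
       -0.00121022]), 'effort': array([-1.73320896e-03, -3.85574090e+01, -3.22107089e+01,  7.00309547e-02,
        3.79631098e-02, -2.12369923e-04]), 'position': array([0.25996177, 0.51223544, 0.23562689]), 'orientation': array([-3.97888644e-04,  2.32763804e-01,  9.72532865e-01, -8.24468717e-04]), 'wrist_force': array([-0.43550924, -0.31314717, -0.36425912]), 'torque': array([-0.00926248,  0.02505414, -0.04977195]), 'opening': 0.994046339299732}
scene [[382.1503695807037, 0.0, 319.67183982139], [0.0, 382.1503695807037, 204.65449984450052], [0.0, 0.0, 1.0]] [[-0.8604, -0.39, 0.328, 0.8546], [0.5095, -0.6499, 0.564, 0.5749], [-0.0068, 0.6524, 0.7579, 0.8329], [0.0, 0.0, 0.0, 1.0]] dict_keys(['frame', 'mtx', 'world_from_camera'])
top [[389.32997287061886, 0.0, 316.36110233143063], [0.0, 389.32997287061886, 197.69011844018996], [0.0, 0.0, 1.0]] [[0.0126, 0.9912, -0.1318, 0.4166], [-0.9999, 0.013, 0.002, 0.0368], [0.0037, 0.1318, 0.9913, 1.0812], [0.0, 0.0, 0.0, 1.0]] dict_keys(['frame', 'mtx', 'world_from_camera'])
```

View pics/top0.png

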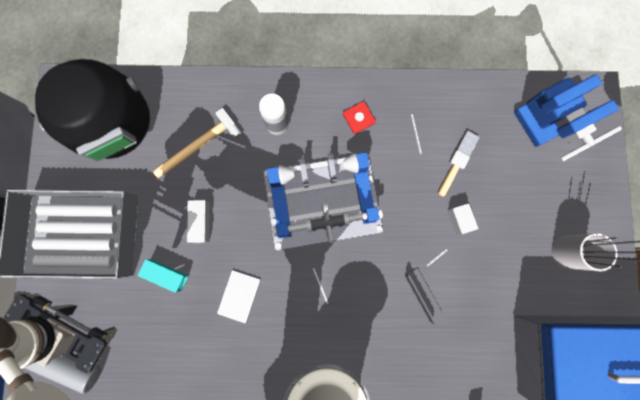

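View pics/scene0.png

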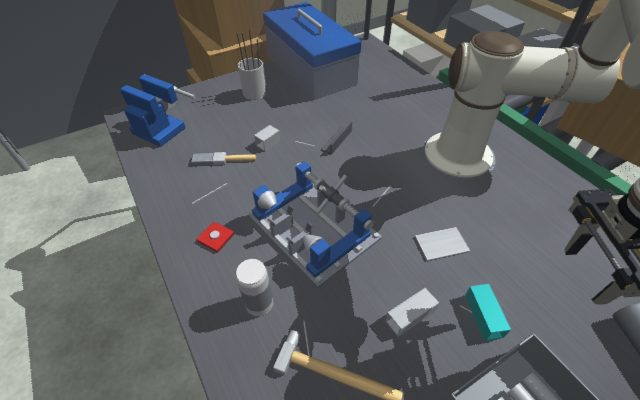

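Top view: candidates for the tube are the bare steel one at (196,221), the turquoise look-alike at (163,275), the short steel offcut at (465,218), and the steel pieces in the bin at (75,230). The bare steel one at (196,221) fits (length, colour, on the bench beside the jig). The jig is at (323,200). I'll confirm in a crop and measure.

```bash
cat > h.py <<'E'
from rig import env
import cv2,numpy as np
from scipy.spatial.transform import Rotation as R
def ray(c,u,v,z):
    "pixel -> world point on the plane at height z"
    K=c["mtx"];M=c["world_from_camera"]
    d=M[:3,:3]@np.array([(u-K[0,2])/K[0,0],-(v-K[1,2])/K[1,1],-1]); o=M[:3,3]
    return o+d*(z-o[2])/d[2]
def proj(c,p):
    M=c["world_from_camera"];q=M[:3,:3].T@(np.asarray(p)-M[:3,3]);K=c["mtx"]
    return np.array([K[0,2]+K[0,0]*q[0]/-q[2],K[1,2]+K[1,1]*q[1]/q[2]])
def pose():
    s=env.state();o=s["orientation"];return s["position"],R.from_quat(o[[1,2,3,0]]),s
def rel(target):
    "world target -> shift in tool axes, cm"
    p,r,s=pose();return np.round(r.inv().apply(np.asarray(target)-p)*100,2)
def crop(c,x0,y0,x1,y1,k,name,pts=()):
    im=cv2.resize(c["frame"][y0:y1,x0:x1,::-1],None,fx=k,fy=k,interpolation=cv2.INTER_CUBIC)
    for u,v in pts: cv2.circle(im,(int((u-x0)*k),int((v-y0)*k)),3,(0,0,255),1)
    cv2.imwrite("pics/"+name+".png",im)
E
python3 - <<'E'
from h import *
c=env.camera("top")
crop(c,130,140,395,300,3,"crop1")
f=c["frame"].astype(int)
g=((f.min(2)>150)).astype(np.uint8); m=np.zeros_like(g); m[195:250,180:215]=g[195:250,180:215]
n,l,st,ce=cv2.connectedComponentsWithStats(m); i=1+np.argmax(st[1:,4]); print(st[i],ce[i])
pts=np.argwhere(l==i)[:,::-1].astype(np.float32)
w=np.array([ray(c,u,v,.045)[:2] for u,v in pts],np.float32)
r=cv2.minAreaRect(w); print(r, cv2.boxPoints(r))
hsv=cv2.cvtColor(c["frame"],cv2.COLOR_RGB2HSV)
b=cv2.inRange(hsv,(105,120,60),(125,255,255)); m=np.zeros_like(b); m[140:255,255:395]=b[140:255,255:395]
n,l,st,ce=cv2.connectedComponentsWithStats(m)
for i in range(1,n):
    if st[i,4]>15: print(st[i],ce[i],ray(c,*ce[i],.1))
E
```

```text
[186 200  20  44 772] [195.79015544 221.44300518]
((0.4867033362388611, 0.35533180832862854), (0.11477717757225037, 0.04864128679037094), 1.2698431015014648) [[0.42878985 0.3783747 ]
 [0.4298678  0.32974535]
 [0.5446168  0.33228892]
 [0.54353887 0.38091826]]
[354 152  25  71 846] [365.0177305  188.51536643] [ 0.57230003 -0.08895146  0.1       ]
[267 167  24  71 837] [278.77419355 202.65113501] [0.53310896 0.13008235 0.1       ]
```

View pics/crop1.png

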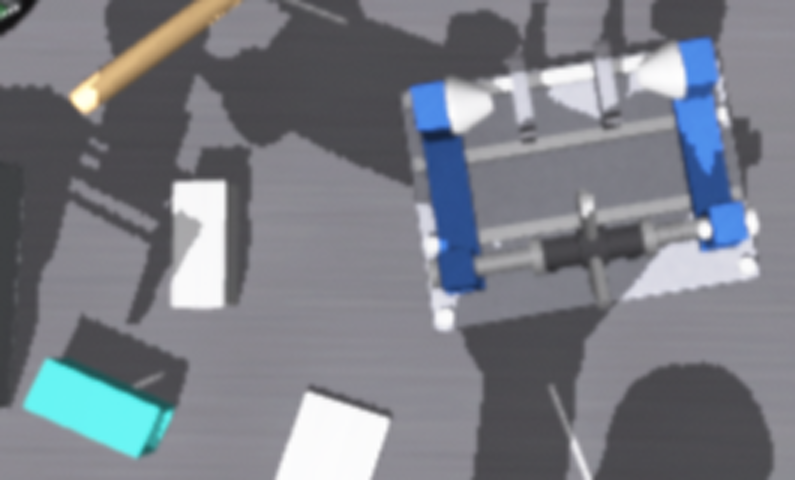

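The crop confirms it: bare steel tube at top px (196,221), about 110 × 45 mm, axis nearly along world x. Turquoise one at px (163,275) is left alone. Cones tips at about px (294,174) and (342,167), star hub at about (327,221).

```bash
python3 - <<'E'
from h import *
c=env.camera("top")
L=ray(c,294,174.3,.0875);Rr=ray(c,342,166.7,.0875);print(L,Rr,(L+Rr)/2,L-Rr, ray(c,327.3,221,.0875))
print(rel([.487,.355,.2]))
E
```

```text
[0.60918206 0.09365692 0.0875    ] [ 0.63096285 -0.03083875  0.0875    ] [0.62007246 0.03140908 0.0875    ] [-0.02178079  0.12449566  0.        ] [0.48901851 0.00616084 0.0875    ]
[-27.36  -3.76   3.6 ]
```

```bash
python3 -m jog '[[-3.42,-0.47,0.45,0,0,0],[-3.42,-0.47,0.45,0,0,0],[-3.42,-0.47,0.45,0,0,0],[-3.42,-0.47,0.45,0,0,0],[-3.42,-0.47,0.45,0,0,0],[-3.42,-0.47,0.45,0,0,0],[-3.42,-0.47,0.45,0,0,0],[-3.42,-0.47,0.45,0,0,0],[0,0,0,0,0,-0.123],[0,0,0,0,0,-0.123],[0,0,0,0,0,-0.123],[0,0,0,0,0,-0.123],[0,0,0,0,0,0],[0,0,0,0,0,0]]' 9.1 30
python3 - <<'E'
from h import *
c=env.camera("wrist"); print(c["world_from_camera"].round(3).tolist())
p,r,s=pose();print(p,r.as_matrix().round(3))
crop(c,0,0,640,400,1,"w1",[proj(c,[.487,.355,.045]),proj(c,[.542,.356,.045]),proj(c,[.432,.354,.045])])
E
```

```text
t: 1.37
position: [0.4872, 0.3552, 0.2004]
orientation: [-0.0, -0.009, 1.0, -0.0]
wrist_force: [-0.3, -0.2, -0.1]
opening: 0.991
[[-0.019, -0.97, -0.241, 0.419], [1.0, -0.019, -0.004, 0.353], [-0.001, -0.241, 0.971, 0.349], [0.0, 0.0, 0.0, 1.0]]
[0.48712211 0.35531188 0.20045306] [[-1.    -0.019 -0.   ]
 [-0.019  1.    -0.   ]
 [ 0.    -0.    -1.   ]]
```

View pics/w1.png

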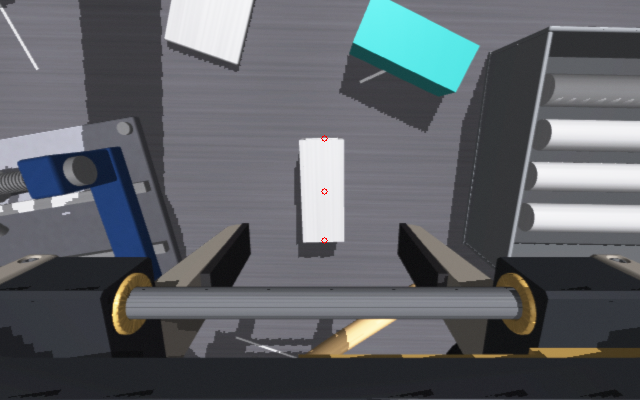

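The wrist view shows the tube between the open fingers, x 300–344, y 138–241 px, 2 px left of the predicted centre (so about 2 mm to −y).

```bash
python3 -m jog '[[-0.1,-0.2,3.5,0,0,0],[0,0,3.5,0,0,0],[0,0,3.5,0,0,0],[0,0,3.0,0,0,0],[0,0,2.0,0,0,0],[0,0,1.4,0,0,0],[0,0,0,0,0,0],[0,0,0,0,0,0]]'
python3 -m jog '[[0,0,0,0,0,0],[0,0,0,0,0,0],[0,0,0,0,0,0],[0,0,0,0,0,0],[0,0,0,0,0,0],[0,0,0,0,0,0],[0,0,0,0,0,0],[0,0,0,0,0,0]]' 3.5 40
python3 -m jog '[[0,0,-3.5,0,0,0],[0,0,-3.5,0,0,0],[0,0,-3.5,0,0,0],[0,0,-3.5,0,0,0],[0,0,-3.5,0,0,0],[0,0,0,0,0,0],[0,0,0,0,0,0]]'
python3 - <<'E'
from h import *
print(rel([.60,.031,.205]))
E
```

```text
t: 2.08
position: [0.4883, 0.3534, 0.0317]
orientation: [-0.0, -0.011, 1.0, -0.0]
wrist_force: [0.0, -0.2, 0.0]
opening: 0.992
t: 2.75
position: [0.4884, 0.3534, 0.0317]
orientation: [0.0, -0.011, 1.0, 0.0]
wrist_force: [-0.6, 0.1, 1.0]
opening: 0.488
t: 3.33
position: [0.4888, 0.3535, 0.2071]
orientation: [0.001, -0.011, 1.0, 0.0]
wrist_force: [-0.1, -1.6, -6.7]
opening: 0.484
[-10.4  -32.49   0.2 ]
```

```bash
python3 -m jog '[[-1.13,-3.38,0,0,0,0],[-1.13,-3.38,0,0,0,0],[-1.13,-3.38,0,0,0,0],[-1.13,-3.38,0,0,0,0],[-1.13,-3.38,0,0,0,0],[-1.13,-3.38,0,0,0,0],[-1.13,-3.38,0,0,0,0],[-1.13,-3.38,0,0,0,0],[-1.13,-3.38,0,0,0,0],[-1.13,-3.38,0,0,0,0],[-1.13,-3.38,0,0,0,0],[-1.13,-3.38,0,0,0,0]]'
python3 -m jog '[[0,0,0,0,0,0.118],[0,0,0,0,0,0.118],[0,0,0,0,0,0.118],[0,0,0,0,0,0.118],[0,0,0,0,0,0.118],[0,0,0,0,0,0.118],[0,0,0,0,0,0.118],[0,0,0,0,0,0.118],[0,0,0,0,0,0.118],[0,0,0,0,0,0.118],[0,0,0,0,0,0.118],[0,0,0,0,0,0.118],[0,0,0,0,0,0],[0,0,0,0,0,0]]'
python3 - <<'E'
from h import *
c=env.camera("wrist"); np.savez("w2.npz",**c)
p,r,s=pose();print(p,r.as_matrix().round(3))
cv2.imwrite("pics/w2.png",c["frame"][:,:,::-1])
t=env.camera("top"); np.savez("t2.npz",**t)
E
```

```text
t: 4.33
position: [0.6306, -0.0503, 0.2011]
orientation: [-0.004, -0.011, 1.0, 0.001]
wrist_force: [-0.4, 0.4, -6.5]
opening: 0.489
t: 5.5
position: [0.6309, -0.0487, 0.2025]
orientation: [-0.003, 0.641, 0.768, -0.001]
wrist_force: [0.2, -0.2, -6.7]
opening: 0.488
[ 0.63135124 -0.04878872  0.20333935] [[-0.179  0.984 -0.005]
 [ 0.984  0.179  0.001]
 [ 0.002 -0.005 -1.   ]]
```

View pics/w2.png

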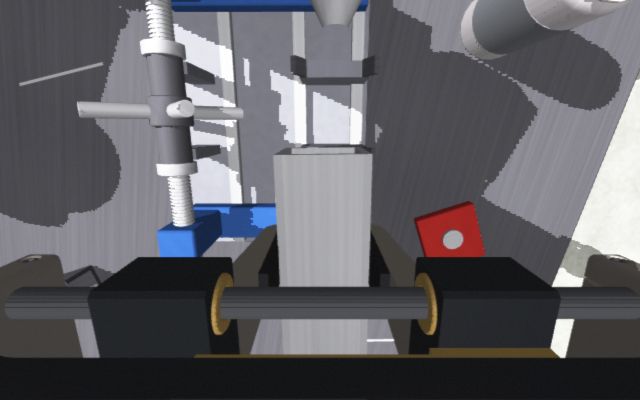

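Wrist view: the +y saddle's lips span x 292–375 px at row ~67, left cone's tip at about (336,24), star hub (171,110), the arm from (78,108) to (243,113), and a near-upright arm ending about (182,108).

```bash
python3 - <<'E'
from h import *
c=dict(np.load("w2.npz"))
M=c["world_from_camera"];print(M[:3,3])
a=ray(c,292,67,.086);b=ray(c,375,66,.086);print("lips",a,b,np.linalg.norm(a-b),np.arctan2(*(b-a)[[1,0]]))
print("tip",ray(c,336,24,.0875)); h=ray(c,171,110,.0875);print("hub",h)
# rails/blue beams direction: plane z guess
hsv=cv2.cvtColor(c["frame"],cv2.COLOR_RGB2HSV)
x=np.array([np.cos(.178),np.sin(.178),0]);y=np.array([-x[1],x[0],0])
m=(a+b)/2; print("rest from saddle",m-.038*y,"rest from hub",h+.14*x,"proj tip from rest",(ray(c,336,24,.0875)-m+.038*y)@y)
for v in np.arange(0,1.6,.1):
    print(round(v,1),[proj(c,h+.062*(np.sin(w)*x+np.cos(w)*np.array([0,0,1]))).round(0).tolist() for w in (v,v-np.pi/2,v+np.pi/2)])
f=c["frame"][0:220,60:420,::-1]; im1=cv2.resize(f,None,fx=2.2,fy=2.2,interpolation=cv2.INTER_CUBIC)
cv2.imwrite("pics/w2c.png",im1)
E
```

```text
[0.6191215  0.01683278 0.35110397]
lips [0.58314823 0.05845408 0.086     ] [0.65087865 0.07155008 0.086     ] 0.06898488770200054 0.1909978278257524
tip [0.61310414 0.09612778 0.0875    ]
hub [0.4865505  0.00584832 0.0875    ]
rest from saddle [0.62374177 0.02760249 0.086     ] rest from hub [0.62433847 0.03063694 0.0875    ] proj tip from rest 0.06932610061786462
0.0 [[123.0, 105.0], [99.0, 110.0], [243.0, 110.0]]
0.1 [[133.0, 105.0], [94.0, 109.0], [245.0, 111.0]]
0.2 [[143.0, 105.0], [89.0, 109.0], [246.0, 111.0]]
0.3 [[153.0, 105.0], [85.0, 109.0], [246.0, 111.0]]
0.4 [[164.0, 106.0], [82.0, 108.0], [245.0, 111.0]]
0.5 [[174.0, 106.0], [80.0, 108.0], [244.0, 112.0]]
0.6 [[184.0, 106.0], [78.0, 107.0], [242.0, 112.0]]
0.7 [[194.0, 107.0], [78.0, 107.0], [239.0, 112.0]]
0.8 [[202.0, 107.0], [79.0, 107.0], [236.0, 112.0]]
0.9 [[211.0, 107.0], [81.0, 106.0], [233.0, 113.0]]
1.0 [[218.0, 108.0], [84.0, 106.0], [229.0, 113.0]]
1.1 [[224.0, 108.0], [88.0, 106.0], [225.0, 113.0]]
1.2 [[230.0, 109.0], [94.0, 105.0], [220.0, 113.0]]
1.3 [[235.0, 109.0], [100.0, 105.0], [215.0, 113.0]]
1.4 [[239.0, 110.0], [108.0, 105.0], [210.0, 113.0]]
1.5 [[242.0, 110.0], [116.0, 105.0], [205.0, 113.0]]
```

View pics/w2c.png

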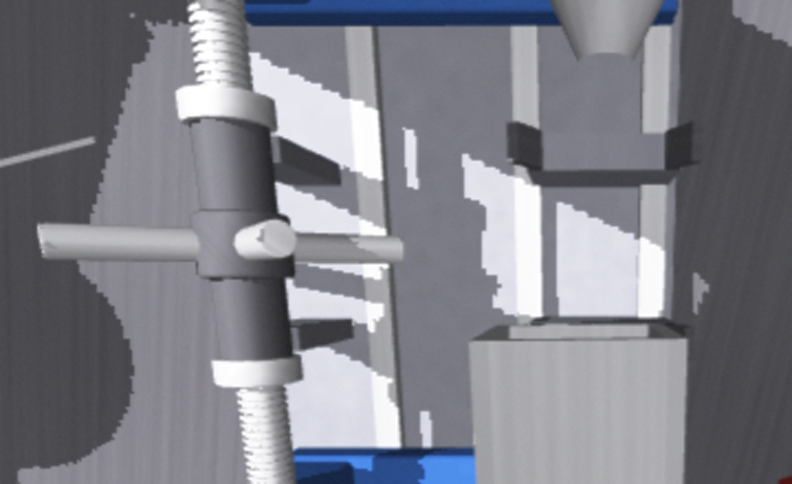

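```bash
python3 - <<'E'
from h import *
c=dict(np.load("w2.npz"))
p,r,s=pose()
y=np.array([-np.sin(.178),np.cos(.178),0])
for u in (275,324,371):
    e=ray(c,u,153.6,.2165); print("end",e,(e-p)@y,(e-p)@np.array([y[1],-y[0],0]))
print(p,rel([.623,.031,.2]))
E
```

```text
end [0.59891257 0.00067333 0.2165    ] 0.0545887160430754 -0.023564277371982432
end [0.6207009  0.00466934 0.2165    ] 0.05466371577623379 -0.0014126620130430073
end [0.64156096 0.00849511 0.2165    ] 0.054735520204167866 0.01979520102435211
[ 0.63177009 -0.04888055  0.20417628] [8.02 0.57 0.43]
```

```bash
python3 -m jog '[[2.7,0.2,0,0,0,0],[2.7,0.2,0,0,0,0],[2.65,0.2,0,0,0,0],[0,0,2.5,0,0,0],[0,0,2.0,0,0,0],[0,0,0,0,0,0],[0,0,0,0,0,0]]'
python3 - <<'E'
from h import *
c=env.camera("wrist"); t=env.camera("top")
p,r,s=pose();print(p,r.as_matrix().round(3),rel([.623,.031,.0975]))
a=c["frame"][0:250,60:460,::-1]; b=cv2.resize(t["frame"][140:265,250:400,::-1],None,fx=2.66,fy=2.66,interpolation=cv2.INTER_CUBIC)[:332]
b=cv2.resize(b,(400,332)); cv2.imwrite("pics/w3.png",np.vstack([a,b]))
E
```

```text
t: 6.18
position: [0.6231, 0.0314, 0.1597]
orientation: [-0.002, 0.641, 0.767, -0.001]
wrist_force: [0.4, -0.2, -6.7]
opening: 0.485
[0.62538623 0.03072683 0.16284575] [[-0.176  0.984  0.002]
 [ 0.984  0.176 -0.   ]
 [-0.001  0.002 -1.   ]] [ 0.07 -0.24  6.53]
```

View pics/w3.png

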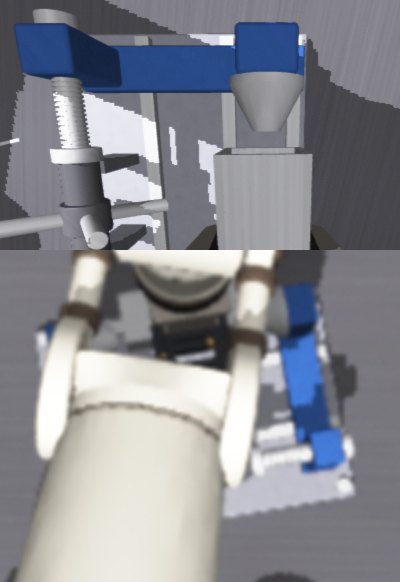

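Cone and tube are lined up (cone centre col ≈266, tube ≈264 in the crop), about 10 mm gap at its end. Lowering.

```bash
python3 -m jog '[[0,0,2,0,0,0],[0,0,1.5,0,0,0],[0,0,1.0,0,0,0],[0,0,0.6,0,0,0],[0,0,0.5,0,0,0],[0,0,0.3,0,0,0],[0,0,0,0,0,0],[0,0,0,0,0,0],[0,0,0,0,0,0]]'
```

```text
t: 7.03
position: [0.6252, 0.031, 0.1035]
orientation: [0.001, 0.642, 0.767, 0.0]
wrist_force: [-0.3, 1.8, -6.6]
opening: 0.49
```

```bash
python3 -m jog '[[0,0,0.2,0,0,0],[0,0,0.2,0,0,0],[0,0,0.15,0,0,0],[0,0,0,0,0,0],[0,0,0,0,0,0]]'
```

```text
t: 7.45
position: [0.6245, 0.0311, 0.0969]
orientation: [-0.0, 0.642, 0.767, -0.0]
wrist_force: [0.1, 0.1, -7.3]
opening: 0.489
```

```bash
python3 -m jog '[[0,0,0.1,0,0,0],[0,0,0.1,0,0,0],[0,0,0,0,0,0],[0,0,0,0,0,0]]'
```

```text
t: 7.78
position: [0.6248, 0.0311, 0.0967]
orientation: [0.0, 0.642, 0.767, 0.0]
wrist_force: [-3.7, 0.2, 4.2]
opening: 0.486
```

```bash
python3 -m jog '[[0,0,0,0,0,0],[0,0,0,0,0,0],[0,0,0,0,0,0],[0,0,0,0,0,0]]' 6.2
python3 -m jog '[[0,0,-1,0,0,0],[0,0,-2.5,0,0,0],[0,0,-3.5,0,0,0],[-2,0,-3.5,0,0,0],[-3.5,0,0,0,0,0],[-3.5,0,0,0,0,0],[0,0,0,0,0,0],[0,0,0,0,0,0]]'
python3 - <<'E'
from h import *
c=env.camera("wrist"); np.savez("w4.npz",**c)
p,r,s=pose();print(p,r.as_matrix().round(3))
cv2.imwrite("pics/w4.png",cv2.resize(c["frame"][0:280,40:480,::-1],None,fx=1.8,fy=1.8,interpolation=cv2.INTER_CUBIC))
E
```

```text
t: 8.12
position: [0.6252, 0.031, 0.0956]
orientation: [0.001, 0.642, 0.767, 0.0]
wrist_force: [0.3, 0.3, 0.1]
opening: 0.674
t: 8.78
position: [0.6407, -0.0591, 0.2009]
orientation: [0.0, 0.643, 0.766, 0.0]
wrist_force: [0.2, 0.4, -0.2]
opening: 0.676
[ 0.64045525 -0.05776114  0.20045809] [[-0.175  0.985  0.   ]
 [ 0.985  0.175  0.   ]
 [ 0.     0.    -1.   ]]
```

View pics/w4.png

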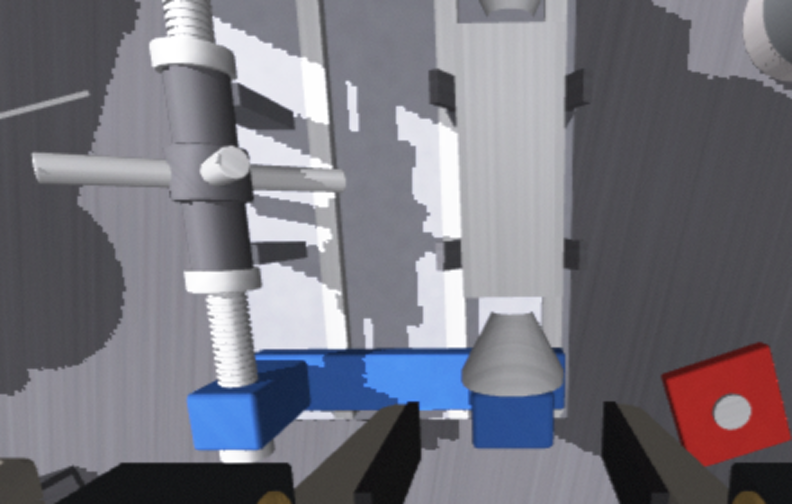

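The tube lies in the saddles: ends at crop rows 22 and 298, lower cone's tip at row 313, upper cone's tip at row ~15.

```bash
python3 - <<'E'
from h import *
c=dict(np.load("w4.npz")); y=np.array([-np.sin(.178),np.cos(.178),0]);x=np.array([y[1],-y[0],0])
g=lambda u,v,z:(ray(c,u/1.8+40,v/1.8,z)-[.623,.031,0])
for n,P in dict(endL=(508,22,.11),tipL=(509,15,.0775),endR=(513,298,.11),tipR=(511,313,.0975),sadL=(508,88,.086),sadR=(512,254,.086),hub=(208,172,.0875)).items():
    q=g(*P);print(n,(q@x*1000).round(1),(q@y*1000).round(1))
h=ray(c,208/1.8+40,172/1.8,.0875); print(h)
for v in (.4,.5,.6,.7,.8): print(v,[((proj(c,h+.062*(np.sin(w)*x+np.cos(w)*np.array([0,0,1])))-[40,0])*1.8).round(0).tolist() for w in (v,v-np.pi/2,v+np.pi/2)])
print(rel([.487-.05*x[0],.006-.05*x[1],.21]))
E
```

```text
endL 0.4 53.8
tipL 0.8 67.3
endR 2.1 -57.0
tipR 1.2 -65.9
sadL 0.2 35.1
sadR 1.8 -38.8
hub -139.7 -0.7
[0.48561185 0.0056035  0.0875    ]
0.4 [[188.0, 157.0], [41.0, 167.0], [346.0, 176.0]]
0.5 [[207.0, 158.0], [36.0, 166.0], [344.0, 177.0]]
0.6 [[226.0, 159.0], [33.0, 164.0], [341.0, 178.0]]
0.7 [[245.0, 160.0], [31.0, 163.0], [337.0, 179.0]]
0.8 [[262.0, 161.0], [32.0, 161.0], [332.0, 180.0]]
[  8.95 -18.99  -0.96]
```

```bash
python3 -m jog '[[1.49,-3.77,0,0,0,0],[1.49,-3.77,0,0,0,0],[1.49,-3.77,0,0,0,0],[1.49,-3.77,0,0,0,0],[1.49,-3.77,0,0,0,0],[1.49,-3.77,0,0,0,0],[0,0,0,0,0,0.121],[0,0,0,0,0,0.121],[0,0,0,0,0,0.121],[0,0,0,0,0,0.121],[0,0,0,0,0,0.121],[0,0,0,0,0,0.121],[0,0,0,0,0,0.121],[0,0,0,0,0,0.121],[0,0,0,0,0,0.121],[0,0,0,0,0,0.121]]' 0 20
python3 -m jog '[[0,0,0,0,0,0.121],[0,0,0,0,0,0.121],[0,0,0,0,0,0.121],[0,0,0,0,0,0],[0,0,0,0,0,0],[0,0,0,0,0,0]]'
python3 - <<'E'
from h import *
p,r,s=pose();print(p,r.as_matrix().round(3),s["joints"].round(2),rel([.4023,-.0091,.1315]))
E
```

```text
t: 10.17
position: [0.4017, -0.0081, 0.2001]
orientation: [-0.0, 0.965, 0.264, -0.0]
wrist_force: [0.9, 0.2, 0.7]
opening: 0.004
t: 10.67
position: [0.4019, -0.0087, 0.2001]
orientation: [-0.0, 0.996, 0.089, 0.0]
wrist_force: [0.0, -0.3, 0.3]
opening: 0.004
[ 0.40188919 -0.00871855  0.2001171 ] [[ 0.984  0.178  0.   ]
 [ 0.178 -0.984  0.   ]
 [ 0.    -0.    -1.   ]] [-0.32 -0.29  2.1   0.    1.34  1.07] [0.03 0.05 6.86]
```

```bash
python3 -m jog '[[0,0,3.4,0,0,0],[0,0,3.4,0,0,0],[1.5,0,0,0,0,0],[0.75,0,0,0,0,0],[0.75,0,0,0,0,0],[0.75,0,0,0,0,0],[0.75,0,0,0,0,0],[0.75,0,0,0,0,0],[0.75,0,0,0,0,0],[0.75,0,0,0,0,0],[0.75,0,0,0,0,0],[0.75,0,0,0,0,0],[0.75,0,0,0,0,0],[0,0,0,0,0,0]]'
python3 - <<'E'
from h import *
p,r,s=pose();print((r.inv().apply(p-[.486,.006,.0875])*1000).round(1),s["wrist_force"])
t=env.camera("scene"); crop(t,230,140,400,290,4.5,"s5")
E
```

```text
t: 11.83
position: [0.4922, 0.0064, 0.1332]
orientation: [0.0, 0.996, 0.088, 0.001]
wrist_force: [-1.6, -0.0, 0.9]
opening: 0.004
[  6.2   0.7 -45.7] [-1.60343652 -0.0387034   0.88621196]
```

View pics/s5.png

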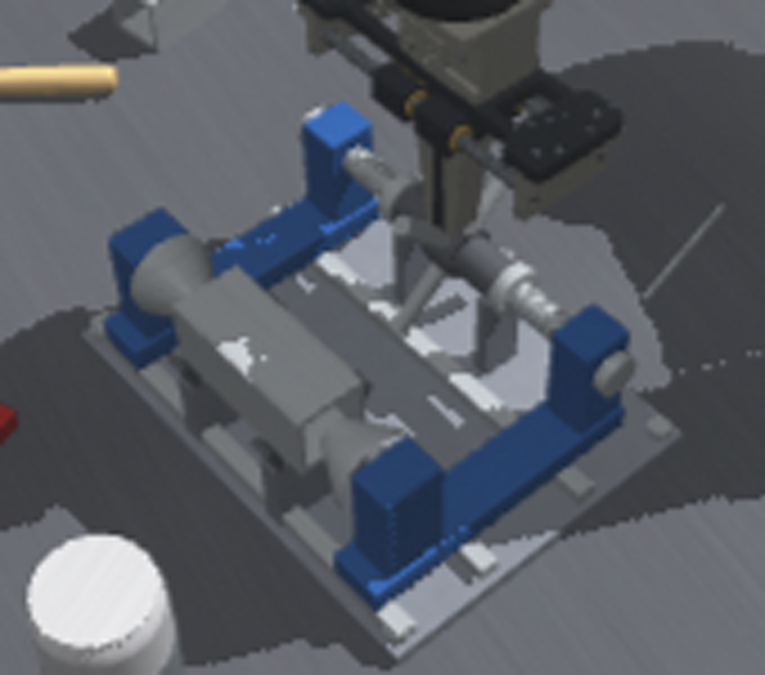

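The push works: the handle turned (by contact geometry v ≈ 2.4), the tube is unmoved, and the next arm leans back at crop (490,200).

```bash
python3 -m jog '[[-0.5,0,0,0,0,0],[0,0,-2.5,0,0,0],[0,0,-2.5,0,0,0],[-3.5,0,0,0,0,0],[-3.6,0,0,0,0,0],[0,0,0,0,0,0],[0,0,2.5,0,0,0],[0,0,2.6,0,0,0],[0,0,0,0,0,0],[0.75,0,0,0,0,0],[0.75,0,0,0,0,0],[0.75,0,0,0,0,0],[0.75,0,0,0,0,0],[0.75,0,0,0,0,0],[0.75,0,0,0,0,0],[0.75,0,0,0,0,0],[0.75,0,0,0,0,0],[0.75,0,0,0,0,0],[0.75,0,0,0,0,0]]'
python3 -m jog '[[0,0,0,0,0,0]]'
python3 - <<'E'
from h import *
p,r,s=pose();print((r.inv().apply(p-[.486,.006,.0875])*1000).round(1),s["wrist_force"])
E
```

```text
t: 13.47
position: [0.4898, 0.0061, 0.1314]
orientation: [0.0, 0.996, 0.088, -0.001]
wrist_force: [-6.8, -2.2, 1.8]
opening: 0.002
t: 13.55
position: [0.491, 0.0063, 0.1315]
orientation: [0.0, 0.996, 0.087, 0.0]
wrist_force: [-2.1, -1.2, 2.4]
opening: 0.007
[  5.    0.6 -44. ] [-2.14470719 -1.18087324  2.42497487]
```

```bash
python3 -m jog '[[-0.5,0,0,0,0,0],[0,0,-3,0,0,0],[0,0,-3,0,0,0],[2,0,-3,0,0,0],[3.5,0,0,0,0,0],[0,0,0,0,0,0],[0,0,0,0,0,0]]'
python3 - <<'E'
from h import *
c=env.camera("wrist"); np.savez("w6.npz",**c)
cv2.imwrite("pics/w6.png",cv2.resize(c["frame"][0:330,120:520,::-1],None,fx=1.8,fy=1.8,interpolation=cv2.INTER_CUBIC))
p,r,s=pose();print((r.inv().apply(p-[.486,.006,.0875])*1000).round(1),c["world_from_camera"][:3,3])
E
```

```text
t: 14.13
position: [0.5397, 0.015, 0.2208]
orientation: [-0.0, 0.996, 0.088, 0.0]
wrist_force: [-0.4, 0.7, 0.2]
opening: 0.006
[  53.3    0.2 -133.1] [0.60529177 0.02622461 0.36927457]
```

View pics/w6.png

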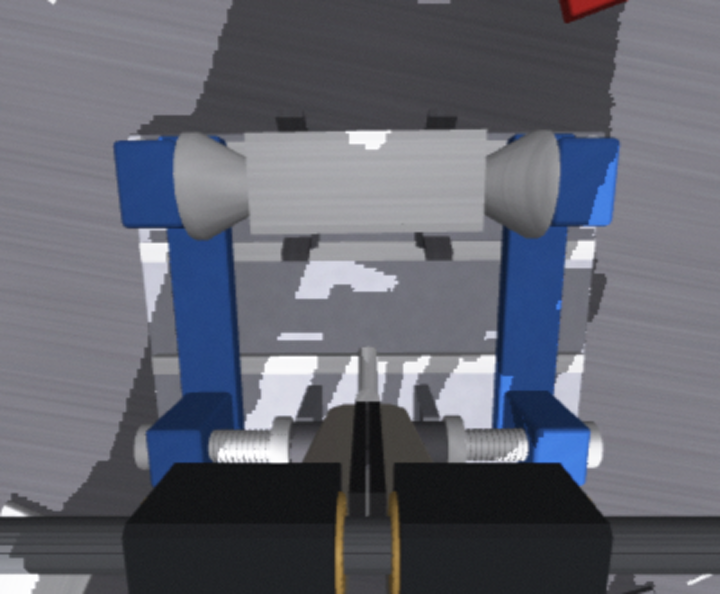

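Tube ends at cols 246/487 (centre 366.5), posts 115/618 (centre 366.5): tube centred between the cones to within ~1 mm. Cone width at the mouths (~27 mm) agrees with ≈2–3 mm insertion. One more partial push, to v ≈ 5.24.

```bash
python3 -m jog '[[-3.9,0,0,0,0,0],[-3.9,0,0,0,0,0],[-3.9,0,0,0,0,0],[0,0,0,0,0,0],[0,0,3,0,0,0],[0,0,3,0,0,0],[0,0,2.9,0,0,0],[0,0,0,0,0,0],[0.75,0,0,0,0,0],[0.75,0,0,0,0,0],[0.75,0,0,0,0,0],[0.75,0,0,0,0,0],[0.75,0,0,0,0,0],[0.75,0,0,0,0,0],[0.75,0,0,0,0,0],[0.4,0,0,0,0,0],[0.3,0,0,0,0,0],[0,0,0,0,0,0],[0,0,0,0,0,0]]'
python3 - <<'E'
from h import *
p,r,s=pose();print((r.inv().apply(p-[.486,.006,.0875])*1000).round(1),s["wrist_force"])
E
python3 -m jog '[[-0.5,0,0,0,0,0],[0,0,-3,0,0,0],[0,0,-3,0,0,0],[2,0,-3,0,0,0],[3.5,0,0,0,0,0],[0.8,0,0,0,0,0],[0,0,0,0,0,0],[0,0,0,0,0,0]]'
python3 - <<'E'
from h import *
c=env.camera("wrist"); np.savez("w7.npz",**c)
cv2.imwrite("pics/w7.png",cv2.resize(c["frame"][0:330,120:520,::-1],None,fx=1.8,fy=1.8,interpolation=cv2.INTER_CUBIC))
p,r,s=pose();print((r.inv().apply(p-[.486,.006,.0875])*1000).round(1),c["world_from_camera"][:3,3])
E
```

```text
t: 15.77
position: [0.4833, 0.0048, 0.1328]
orientation: [0.0, 0.996, 0.087, 0.001]
wrist_force: [-1.0, -0.3, 3.1]
opening: 0.006
[ -2.8   0.7 -45.3] [-0.989501   -0.26596052  3.0862101 ]
t: 16.43
position: [0.5384, 0.0151, 0.2208]
orientation: [-0.0, 0.996, 0.087, -0.001]
wrist_force: [-1.1, -0.3, 0.1]
opening: 0.004
[  52.4   -0.  -133.5] [0.60440852 0.02628068 0.36910547]
```

View pics/w7.png

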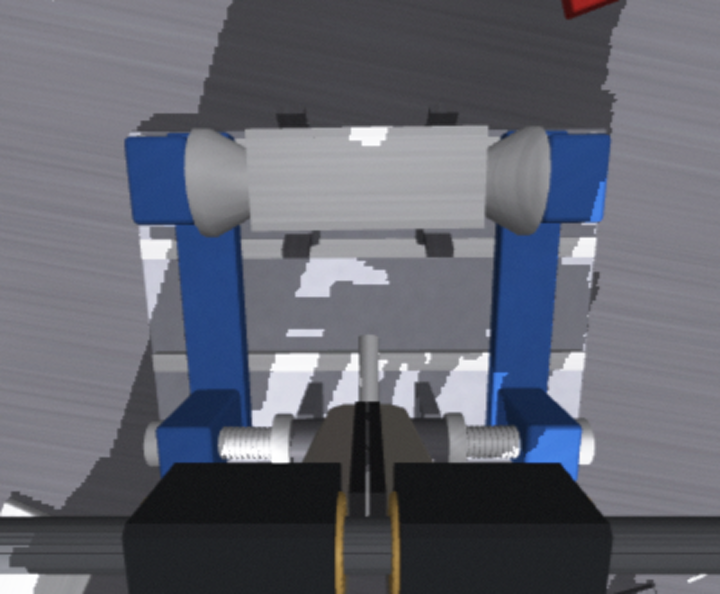

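Posts moved in about 10 px each (≈4.8 mm, against 4.9 mm intended). The tube (247/487) is still centred between the posts (126/609), and the gripper is clear. Handing in.

```bash
python3 -m jog '[[0,0,-2,0,0,0],[0,0,0,0,0,0],[0,0,0,0,0,0],[0,0,0,0,0,0]]'; python3 -c "
from rig import env; print(env.job_done(), env.state()['t'])"
```

```text
t: 16.82
position: [0.5387, 0.0149, 0.2414]
orientation: [-0.0, 0.996, 0.087, -0.0]
wrist_force: [-0.7, 0.3, 0.1]
opening: 0.008
the job is handed in; nothing more can be done
the job is handed in; nothing more can be done
```

The tube is lying loose in the saddles between the cones. I turned the star handle with three pushes of the closed fingers to about 5.25 rad, which puts each cone about 8 mm inside the tube. I handed the job in at about 17 s with the gripper clear.

**Last checks:**
- **Centring:** in the last wrist picture the tube's middle and the middle between the carriages agree to within about 1 mm. Just after placing, one measurement suggested the tube was about 2 mm off; the later top-down views did not show it.
- **Cone depth:** both carriages moved in about 4.8 mm on the last push, against 4.9 mm intended. The 8 mm comes from the handle angle and the cone width seen at the tube's mouths. I could not see the tips directly once they were inside. A rough reading of the cone bases in the last picture gave anything from about 4 mm to 12 mm inside, so it neither confirmed nor ruled out 8 mm.
- **Other things:** I did not check separately that the loose things stayed put. No contact with them showed in the pictures, and the readings between moves never passed about 7 N beyond the tube's weight.

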